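# Close the slanted jar and set its clamp knob to zero

## Task

The frosted jar on the ledge has been filled: swing its lid fully shut, then turn the clamp knob on the lid until its pointer stands at the long zero mark by the lip. Leave the mate, dish, spoon and bombilla where they are.

Things in the scene. Friction and masses are not known exactly. Their poses are not given: they have to be found in the camera images.
- jar: Fixed frosted jar, 110 mm wide and long, in a concrete-look cradle (foot 170 x 130 mm) on a concrete-look ledge whose top is at z = 20 mm. Origin under the foot; z up, front is -x (roughly world -y). The mouth's normal is tipped 0.55 rad (31.5 degrees) from +z towards -x. Mouth centre at (-30, 0, 138) mm. The open lid's top is below 0.35 m.
- lid (a joint): Lid hinge, rad: 0 shut, grows as it opens, at most 2.1; starts at 1.5 to 1.9, standing up. Stiff (0.32 N m): stays where left. The lid is a disc, 116 mm diameter, 10 mm thick, its centre 64 mm from the hinge, which is at the upper, rear side of the mouth; the knob is on its outer face. To shut it, push the outer face near the lip to the front and down.
- lid_hinge (a point): Middle of the hinge line. Axes of the lid: -x runs from the hinge to the lip, z is the lid's outward normal (the lid lies between z = 0 and 10 mm), y is along the hinge.
- lid_lip (a point): Top of the steel lip (20 mm long, 36 mm wide, 6 mm thick) at the lid's free edge; the point is in its middle, 128 mm from the hinge; the lip ends 138 mm from the hinge. Same axes as lid_hinge.
- clamp (a joint): Angle of the clamp knob on the lid, rad: 0 = pointer at the long zero mark beside the lip; positive = pointer clockwise from the mark, looking at the lid's outer face. Turns from -0.7 to 1.75 with no stop or click at zero; starts at 0.7 to 1.35; stays where left (friction 0.07 N m).
- knob_grip (a point): Middle of the knob's bar grip, on its axis, 22 mm above the lid's face. Aluminium bar 60 x 16 mm, from 5 to 35 mm above the lid, on a disc 52 mm wide, 6 mm thick. z: axis, outward; -x: to the pointer (dark nose low on one end, tip 40 mm from the axis, and a dark line on that half's top); y across the bar. Lid shut, the axis leans 31.5 degrees to the jar's front; lean the gripper alike.
- mate: Loose matte black steel mate cup, 84 mm wide, 95 mm high; origin under its foot. Not to be disturbed.
- dish: Loose white ceramic dish, 124 mm wide, 28 mm high; origin under its foot. Not to be disturbed.
- spoon: Loose wooden spoon, 190 mm long, lying; origin under its middle, bowl towards its +x. Not to be disturbed.
- bombilla: Loose copper-toned bombilla (drinking straw), 197 mm long, 20 mm wide at the filter, 10 mm high, lying; origin under its middle, filter towards its +x. Not to be disturbed.

How it is judged:
By the outcome, as a careful person would: the job done as asked, in the order asked, and still so for the second after the job is handed in, with the robot touching nothing.
It also fails if it takes over 51 s, if anything falls off the work surface, if the arm or the gripper's body presses on something with over 40 N, if the wrist force passes 120 N, or if a joint passes its speed limit or range.

## Robot

A 7-joint arm with a two-finger parallel gripper is mounted at the origin on the work surface. World frame = base frame: x ahead of the robot, y to its left, z up, the work surface at z = 0. Lengths are in m, angles in rad, forces in N, time in s.
With the tool pointing down it reaches from about 0.4 to 0.85 m from the base axis. Payload 10.4 kg.
Tool frame: the origin (TCP) lies at the very end of the fingers, on their centre line; the grasp point (between the pads) lies 19 mm behind it; z points along the fingers, y is the line along which they close (so a half turn about z gives the same grasp; the last joint's range is limited). The gripper opens to 85 mm and grips with 20 to 120 N. Pads are 22 mm wide; open, the fingers measure 114 mm over their backs; the gripper's body (76 mm by 85 mm) begins 54 mm behind the grasp point. The pads swing forward as they close: fully open they stand 13 mm farther back than shut.
Start: joints at [1.097, 0.332, -0.065, 1.46, 0.022, 1.35, -0.088], TCP at [0.272, -0.563, 0.206] pointing down, gripper open.
Joint ranges: [-2.6, 2.6], [-0.5, 2.12], [-1.47, 1.34], [0.16, 2.42], [-1.27, 4.41], [0.06, 2.06], [-2.6, 2.6]. Speed limits (rad/s): [2.22, 2.22, 2.79, 2.79, 3.14, 3.14, 3.14].

## Interface

Orientations are given as a unit quaternion [x, y, z, w].
In Python, from workcell import * gives the robot as it stands. The module is installed in compiled form; this text tells all that it offers.
- The arm moves only by the tool carry_out, never from a script. Its argument "motion" is a list of rows, each an object with "xyz": the shift along the tool's x, y, z in m, a list of three; "angular": the turn, a rotation vector about the tool's x, y, z in degrees, a list of three. A call has 1 to 12 rows; each row is the pose to reach, as a shift and turn from the pose commanded when the call began, along the tool's axes at that moment; what a row does not reach only later rows make up. A row lasts 1/10 s, in which the tool goes at most 50 mm and 8.59 degrees, less where a joint would pass 70% of its speed; a pose out of reach is approached as far as the arm can. A call with a gripper value outside its range is refused whole. "hand" is the opening, from 0 (shut) to 1 (fully open), set as the call begins (left out, the last holds). The fingers move at their own pace and stop on an object; "grip_force" is the grip in N (left out, the last holds). Time passes only in rows, so rows that repeat a pose let the fingers close. It gives the time, the measured TCP pose, the force, the opening and the grip force at its end, in the units of the state.
- get_obs(): the state, without advancing time (a new reading comes with each control period).
- camera(name): name is "side" or "top" or "wrist"; returns a dict with "img" (420x560x3 uint8, red, green, blue), "fx", "fy", "cx", "cy" (pixels), "extrinsics" (4x4, takes a point from camera to world coordinates). Camera axes: x right, y up, looking along -z (the intrinsics and any distortion apply to the point x, -y, -z); pixel columns grow to the right and rows downward; lengths in m; the calibration is good to about 2 mm. The wrist camera is an equidistant fisheye: a pixel r from the principal point sees the ray r / f radians off the axis. A picture is of the moment at which its call begins. There is no depth.
- hand_in(): hands the job in; it is judged then, once.
The state is a dict: "clock": time; "joint_pos": joint angles; "joint_velocities": joint speeds; "tau": joint torques, N m; "position": TCP position; "ee_rot": TCP orientation; "ft_force": force on the tool from outside, world axes, zero at the start; "torque": the same for the moment, N m; "grip_width": opening from 0.0 (shut) to 1.0 (fully open); "grasp_force": force on a finger pad.
Only numpy, scipy, OpenCV 4.12 (cv2) and the standard library are available. Lean on these libraries where they do the work, as an engineer would, in place of code of your own. Each camera call takes 0.05 s, during which the arm holds its last target. There are 200 camera calls.

## Working session

There is one attempt and no reset: what is moved stays moved. The work goes in short steps, Python scripts to look and compute and a tool call to move; the robot and the scene stay as the last step left them, time stands still between calls to the robot, and variables do not carry over. Pictures are saved under pics/ and viewed, at most 10 in all, crops included, and the job is handed in when it is done.

Besides the shell and the picture viewer there is one more tool, called after ">>>" as name([rows], argument=value, ...), one row to a line, values as JSON. carry_out: Moves the arm, as the interface text tells. Its arguments: {"type":"object","properties":{"motion":{"type":"array"},"hand":{"type":"number"},"grip_force":{"type":"number"}},"required":["motion"]}

```bash
mkdir -p pics; python3 - <<'E'
from workcell import *
import cv2,numpy as np
o=get_obs();print({k:np.round(v,3).tolist() for k,v in o.items()})
for n in("side","top"):
    c=camera(n);print(n,c["fx"],c["fy"],c["cx"],c["cy"],np.round(c["extrinsics"],4).tolist(),[k for k in c])
    cv2.imwrite(f"pics/{n}0.png",c["img"][:,:,::-1])
E
```

```text
{'clock': 0.0, 'joint_pos': [1.097, 0.333, -0.065, 1.461, 0.022, 1.35, -0.089], 'joint_velocities': [-0.0, -0.0, 0.0, 0.001, 0.0, -0.002, -0.0], 'tau': [-0.001, -62.545, 0.049, -39.16, 0.016, 0.01, -0.0], 'position': [0.272, -0.562, 0.206], 'ee_rot': [0.975, 0.224, -0.0, -0.001], 'ft_force': [0.32, -0.222, 0.109], 'torque': [-0.003, 0.018, -0.011], 'grasp_force': 0.0, 'grip_width': 1.0}
side 435.59773017981735 435.59773017981735 282.97965068136756 198.7995834362865 [[0.9824, 0.1482, -0.1139, 0.4557], [-0.186, 0.7156, -0.6733, -0.6951], [-0.0183, 0.6826, 0.7306, 0.9663], [0.0, 0.0, 0.0, 1.0]] ['img', 'fx', 'fy', 'cx', 'cy', 'extrinsics']
top 454.1899240766318 454.1899240766318 286.59448863998347 210.34706068757336 [[-0.0001, 0.9868, -0.162, 0.3861], [-0.9999, -0.0019, -0.0111, 0.0396], [-0.0112, 0.162, 0.9867, 1.2445], [0.0, 0.0, 0.0, 1.0]] ['img', 'fx', 'fy', 'cx', 'cy', 'extrinsics']
```

View pics/side0.png

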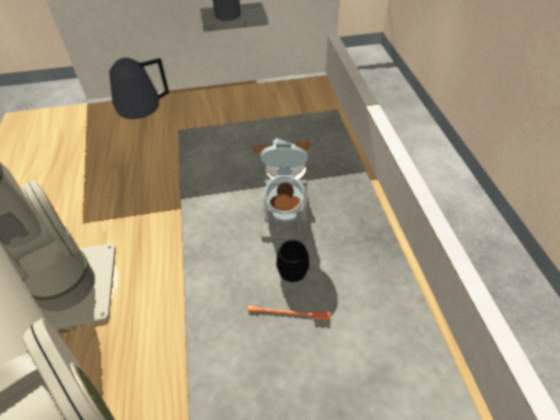

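View pics/top0.png

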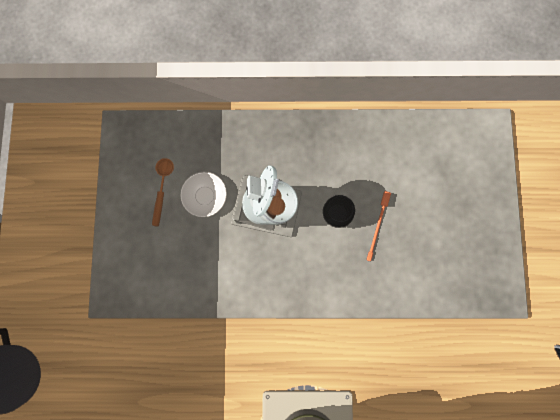

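Side view: jar mouth at about (285,200), open lid at (285,157), mate at (293,260), bombilla at (290,314). Top view: jar at (270,205), lid seen edge-on at (265,190), dish at (203,194), mate at (339,211). Next I need enlarged crops of the jar.

```bash
python3 - <<'E'
import cv2,numpy as np
a=cv2.imread("pics/side0.png")[130:245,245:330];b=cv2.imread("pics/top0.png")[155:245,225:310]
a=cv2.resize(a,None,fx=4.6,fy=4.6,interpolation=cv2.INTER_CUBIC);b=cv2.resize(b,None,fx=4.6,fy=4.6,interpolation=cv2.INTER_CUBIC)
h=max(a.shape[0],b.shape[0]);f=lambda m:cv2.copyMakeBorder(m,0,h-m.shape[0],0,0,cv2.BORDER_CONSTANT)
cv2.imwrite("pics/crop.png",np.hstack([f(a),f(b)]))
E
```

```text
(no output)
```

View pics/crop.png

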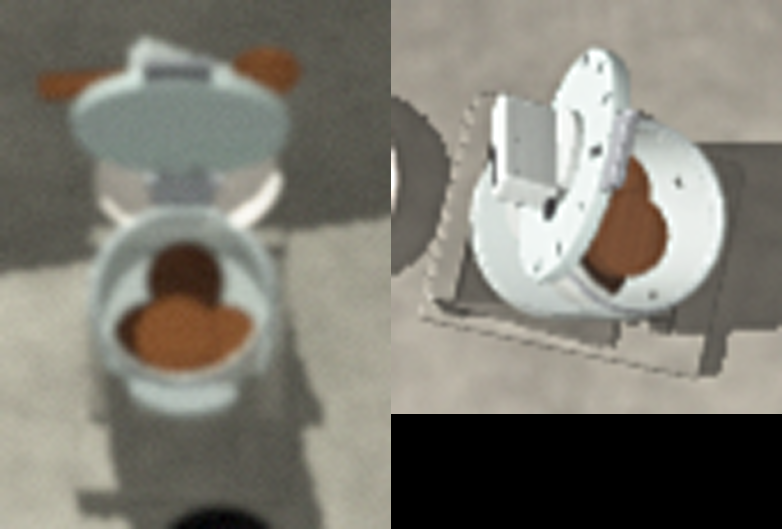

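Side crop: mouth ring centred at crop (183,300) and lip at (180,70). Top crop: the foot's near edge runs from (425,315) to (700,375), lip at (622,145), knob bar at (525,150) on the outer face. Now casting those rays.

```bash
cat > h.py <<'E'
from workcell import *
import cv2,numpy as np
def ray(c,u,v):
    d=np.array([(u-c["cx"])/c["fx"],-(v-c["cy"])/c["fy"],-1.]);E=c["extrinsics"];d=E[:3,:3]@d
    return E[:3,3],d/np.linalg.norm(d)
def plane(c,u,v,z):
    p,d=ray(c,u,v);return p+d*(z-p[2])/d[2]
def tri(rs):
    A=sum(np.eye(3)-np.outer(d,d) for p,d in rs);b=sum((np.eye(3)-np.outer(d,d))@p for p,d in rs)
    x=np.linalg.solve(A,b);return x,[round(float(np.linalg.norm(np.cross(x-p,d))),4) for p,d in rs]
E
python3 - <<'E'
from h import *
s,t=camera("side"),camera("top")
S=lambda u,v:(245+u/4.6,130+v/4.6)
T=lambda u,v:(225+(u-391)/4.6,155+v/4.6)
a=plane(t,*T(425,315),.02);b=plane(t,*T(700,375),.02);print("foot",a,b,np.linalg.norm(a-b))
f=(b-a)/np.linalg.norm(b-a);l=np.array([f[1],-f[0],0]);print("fwd",f)
c=np.cross([0,0,1],f) # left of front
for sg in(1,-1):print("origin cand",(a+b)/2+sg*.065*c)
print("lip",tri([ray(s,*S(180,70)),ray(t,*T(622,145))]))
print("mouth",tri([ray(s,*S(183,300)),ray(t,*T(625,225))]))
for n,u,v,z in(("mate",339,211,.11),("dish",203,194,.03),("bomb1",388,195,.02),("bomb2",370,260,.02),("spoon1",165,165,.02),("spoon2",156,225,.02)):print(n,plane(t,u,v,z).round(3))
E
```

```text
foot [0.55123181 0.20094751 0.02      ] [0.51536479 0.03824344 0.02      ] 0.1666104938025684
fwd [-0.21527469 -0.97655354  0.        ]
origin cand [0.59677428 0.10560262 0.02      ]
origin cand [0.46982232 0.13358833 0.02      ]
lip (array([0.59091429, 0.0739427 , 0.31241734]), [0.001, 0.001])
mouth (array([0.5878333 , 0.07862422, 0.13862254]), [0.0039, 0.0039])
mate [ 0.57 -0.08  0.11]
dish [0.631 0.282 0.03 ]
bomb1 [ 0.629 -0.225  0.02 ]
bomb2 [ 0.452 -0.17   0.02 ]
spoon1 [0.716 0.392 0.02 ]
spoon2 [0.547 0.409 0.02 ]
```

```bash
cat >> h.py <<'E'
from scipy.spatial.transform import Rotation as R
O=np.array([.597,.106,.02]);f=np.array([-.215,-.977,0]);f/=np.linalg.norm(f);Z=np.array([0,0,1.]);hx=np.cross(f,Z)*-1
tl=.55
def l(th):a=th-tl;return f*np.cos(a)+Z*np.sin(a)
def n(th):a=th-tl;return -f*np.sin(a)+Z*np.cos(a)
M=O+.03*f+.138*Z
H=M-.064*l(0)
def rot(tilt,spin=0): # tool z = -(up tilted to front), spin about tool z (deg)
    z=-(Z*np.cos(tilt)+f*np.sin(tilt)); y=np.cross(f,Z);y/=np.linalg.norm(y)  # y along hinge
    if y[0]<0:y=-y
    x=np.cross(y,z);return R.from_matrix(np.c_[x,y,z])*R.from_euler('z',spin,degrees=True)
def move(p,r,o=None):
    o=o or get_obs();r0=R.from_quat(o["ee_rot"])
    return r0.inv().apply(p-np.array(o["position"])).round(3).tolist(),np.rad2deg((r0.inv()*r).as_rotvec()).round(1).tolist()
E
python3 - <<'E'
from h import *
print("H",H,"lip",H+.128*l(1.65)+.01*n(1.65), rot(0).as_matrix().round(2).tolist())
print(move(np.array([.45,-.3,.42]),rot(0)))
print(move(np.array([.615,.16,.42]),rot(0)))
E
```

```text
H [0.60227875 0.12998761 0.19145198] lip [0.59171586 0.08198788 0.31006249] [[0.21, 0.98, 0.0], [0.98, -0.21, 0.0], [0.0, 0.0, -1.0]]
([0.274, -0.159, -0.214], [-0.0, -0.0, -51.8])
([0.623, -0.501, -0.214], [-0.0, -0.0, -51.8])
```

>>> carry_out([
  {"xyz": [0.04, -0.02, -0.05], "angular": [0, 0, -6]},
  {"xyz": [0.07, -0.04, -0.09], "angular": [0, 0, -13]},
  {"xyz": [0.1, -0.06, -0.12], "angular": [0, 0, -20]},
  {"xyz": [0.14, -0.08, -0.15], "angular": [0, 0, -27]},
  {"xyz": [0.17, -0.1, -0.18], "angular": [0, 0, -34]},
  {"xyz": [0.2, -0.13, -0.21], "angular": [0, 0, -41]},
  {"xyz": [0.24, -0.16, -0.214], "angular": [0, 0, -48]},
  {"xyz": [0.27, -0.19, -0.214], "angular": [0, 0, -51.8]},
  {"xyz": [0.31, -0.22, -0.214], "angular": [0, 0, -51.8]},
  {"xyz": [0.35, -0.25, -0.214], "angular": [0, 0, -51.8]},
  {"xyz": [0.38, -0.28, -0.214], "angular": [0, 0, -51.8]},
  {"xyz": [0.41, -0.31, -0.214], "angular": [0, 0, -51.8]},
], hand=0, grip_force=60)

```text
clock: 1.4
position: [0.5067, -0.1023, 0.4203]
ee_rot: [0.779, 0.627, 0.0, 0.0]
ft_force: [0.2, 0.0, -0.0]
grip_width: -0.001
grasp_force: 0.0
```

```bash
python3 - <<'E'
from h import *
o=get_obs();print(np.round(o["joint_pos"],2),np.round(o["position"],3),o["clock"])
print(move(np.array([.615,.16,.42]),rot(0)))
c=camera("wrist");cv2.imwrite("pics/w1.png",c["img"][:,:,::-1]);print(c["fx"],c["cx"],c["cy"],np.round(c["extrinsics"],3).tolist())
E
```

```text
[ 0.59  0.1  -0.53  1.31  0.05  1.75 -0.14] [ 0.507 -0.102  0.42 ] 1.4
([0.279, 0.05, 0.0], [0.0, -0.0, 0.1])
325.19226210127806 279.40402780299144 210.82758208006788 [[0.977, 0.202, 0.069, 0.525], [-0.213, 0.924, 0.318, -0.019], [0.0, -0.326, 0.945, 0.588], [0.0, 0.0, 0.0, 1.0]]
```

View pics/w1.png

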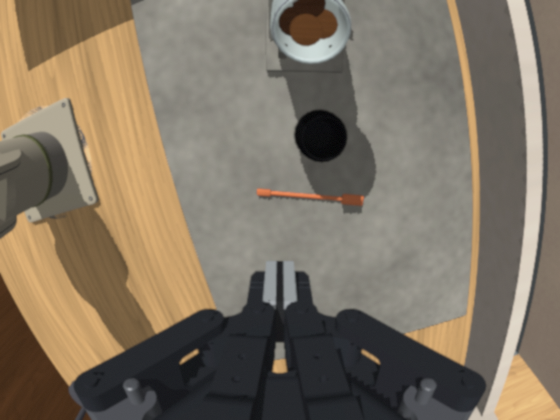

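Wrist view: jar foot's front corners at (268,72) and (342,72), mate at (320,135), bombilla at (310,197). I'll use the corners to check the jar pose.

```bash
cat >> h.py <<'E'
def wray(c,u,v):
    x,y=u-c["cx"],v-c["cy"];r=np.hypot(x,y);a=r/c["fx"]
    d=np.array([x/r*np.sin(a),-y/r*np.sin(a),-np.cos(a)]) if r else np.array([0,0,-1.])
    E=c["extrinsics"];return E[:3,3],E[:3,:3]@d
def wplane(c,u,v,z):
    p,d=wray(c,u,v);return p+d*(z-p[2])/d[2]
E
python3 - <<'E'
from h import *
c=camera("wrist")
for z in(.02,.035):
    a,b=wplane(c,268,72,z),wplane(c,342,72,z);w=(b-a)/np.linalg.norm(b-a)
    F=np.array([w[1],-w[0],0]);print(a.round(3),b.round(3),np.linalg.norm(b-a),"fwd",F.round(3),"O",((a+b)/2-.085*F).round(3))
print("mate rim",wplane(c,320,135,.115).round(3))
r=np.linalg.norm
E
```

```text
[0.518 0.048 0.02 ] [0.643 0.025 0.02 ] 0.12729084227868612 fwd [-0.182 -0.983  0.   ] O [0.596 0.12  0.02 ]
[0.518 0.047 0.035] [0.64  0.024 0.035] 0.1239296781990581 fwd [-0.182 -0.983  0.   ] O [0.595 0.119 0.035]
mate rim [ 0.574 -0.067  0.115]
```

>>> carry_out([
  {"xyz": [0.04, 0.01, 0], "angular": [0, 0, 0]},
  {"xyz": [0.08, 0.02, 0], "angular": [0, 0, 0]},
  {"xyz": [0.13, 0.03, 0], "angular": [0, 0, 0]},
  {"xyz": [0.18, 0.04, 0], "angular": [0, 0, 0]},
  {"xyz": [0.23, 0.05, 0], "angular": [0, 0, 0]},
  {"xyz": [0.26, 0.05, 0], "angular": [0, 0, 0]},
  {"xyz": [0.27, 0.05, 0], "angular": [0, 0, 0]},
  {"xyz": [0.27, 0.05, 0], "angular": [0, 0, 0]},
])

```text
clock: 2.3
position: [0.6128, 0.1495, 0.4196]
ee_rot: [0.778, 0.628, -0.0, -0.0]
ft_force: [-1.1, -0.3, -0.6]
grip_width: 0.001
grasp_force: 0.0
```

```bash
python3 - <<'E'
from h import *
camera("wrist");c=camera("wrist");o=get_obs();cv2.imwrite("pics/w2.png",c["img"][:,:,::-1])
E=c["extrinsics"];r=R.from_quat(o["ee_rot"])
print(np.round(E,3).tolist(),o["position"],r.inv().apply(E[:3,3]-o["position"]),(r.inv()*R.from_matrix(E[:3,:3])).as_euler('xyz',degrees=True))
E
```

```text
[[0.977, 0.202, 0.07, 0.631], [-0.214, 0.923, 0.319, 0.232], [-0.0, -0.326, 0.945, 0.588], [0.0, 0.0, 0.0, 1.0]] [0.61318806 0.14652408 0.42048383] [ 0.08673327 -0.0006893  -0.16714868] [ 1.61001187e+02 -4.82033068e-02  8.99038085e+01]
```

View pics/w2.png

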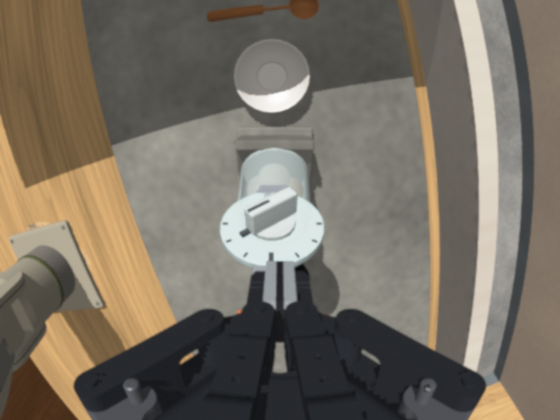

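Wrist view from behind: knob bar at (272,210) on the outer face, pointer nose at (245,232), long zero mark at (271,257), dish at (272,76). Now a pose check with the correct picture pose, then the pushing path.

```bash
python3 - <<'E'
from h import *
c=dict(fx=325.19,cx=279.4,cy=210.83,extrinsics=np.array([[0.977,0.202,0.069,0.525],[-0.213,0.924,0.318,-0.019],[0,-0.326,0.945,0.588],[0,0,0,1]]))
a,b=wplane(c,268,72,.03),wplane(c,342,72,.03);w=(b-a)/np.linalg.norm(b-a);F=np.array([w[1],-w[0],0]);print("O",((a+b)/2-.085*F).round(3),F.round(3),"mate",wplane(c,320,135,.115).round(3))
print("above",move(H+.012*f+Z*(.36-H[2]),rot(0)))
for th in np.arange(1.75,-.06,-.1):
    ph=.55*min(1,1-th/1.75);al=abs((.55-th)-ph);C=H+.124*l(th)+(.010+.011*np.sin(min(al,1.57)))*n(th)
    if th>1.7:C=C-.012*f;print("start")
    print(round(th,2),*move(C,rot(ph)))
E
```

```text
O [0.596 0.109 0.03 ] [-0.191 -0.982  0.   ] mate [ 0.573 -0.077  0.115]
above ([-0.03, -0.007, 0.061], [0.0, 0.0, -0.1])
start
1.75 [-0.032, -0.007, 0.106] [0.0, 0.0, -0.1]
1.65 [-0.057, -0.007, 0.11] [0.0, 1.8, -0.1]
1.55 [-0.069, -0.007, 0.114] [0.0, 3.6, -0.1]
1.45 [-0.08, -0.007, 0.12] [0.0, 5.4, -0.1]
1.35 [-0.091, -0.007, 0.127] [0.0, 7.2, -0.1]
1.25 [-0.101, -0.007, 0.135] [0.0, 9.0, -0.1]
1.15 [-0.111, -0.007, 0.144] [0.0, 10.8, -0.1]
1.05 [-0.119, -0.007, 0.155] [0.0, 12.6, -0.1]
0.95 [-0.126, -0.007, 0.165] [0.0, 14.4, -0.1]
0.85 [-0.132, -0.007, 0.177] [0.0, 16.2, -0.0]
0.75 [-0.137, -0.007, 0.189] [0.0, 18.0, -0.0]
0.65 [-0.14, -0.007, 0.202] [0.0, 19.8, -0.0]
0.55 [-0.142, -0.007, 0.215] [0.0, 21.6, -0.0]
0.45 [-0.143, -0.007, 0.228] [0.0, 23.5, -0.0]
0.35 [-0.142, -0.007, 0.241] [0.0, 25.3, -0.0]
0.25 [-0.14, -0.007, 0.254] [0.0, 27.1, -0.0]
0.15 [-0.137, -0.007, 0.267] [0.0, 28.9, -0.0]
0.05 [-0.132, -0.007, 0.279] [0.0, 30.7, -0.0]
-0.05 [-0.127, -0.007, 0.29] [0.0, 31.6, -0.0]
```

>>> carry_out([
  {"xyz": [-0.02, -0.007, 0.03], "angular": [0, 0, 0]},
  {"xyz": [-0.031, -0.007, 0.07], "angular": [0, 0, 0]},
  {"xyz": [-0.032, -0.007, 0.106], "angular": [0, 0, 0]},
  {"xyz": [-0.045, -0.007, 0.108], "angular": [0, 1, 0]},
  {"xyz": [-0.057, -0.007, 0.11], "angular": [0, 1.8, 0]},
  {"xyz": [-0.069, -0.007, 0.114], "angular": [0, 3.6, 0]},
  {"xyz": [-0.08, -0.007, 0.12], "angular": [0, 5.4, 0]},
  {"xyz": [-0.091, -0.007, 0.127], "angular": [0, 7.2, 0]},
  {"xyz": [-0.101, -0.007, 0.135], "angular": [0, 9, 0]},
])

```text
clock: 3.3
position: [0.5844, 0.0477, 0.2858]
ee_rot: [0.778, 0.623, 0.062, -0.048]
ft_force: [-0.9, -0.4, 0.5]
grip_width: 0.002
grasp_force: 0.0
```

```bash
python3 - <<'E'
from h import *
o=get_obs();print(o["position"],o["ft_force"],np.round(o["joint_pos"],2))
c=camera("wrist");cv2.imwrite("pics/w3.png",c["img"][100:420,120:440,::-1])
for th in np.arange(1.15,-.06,-.1):
    ph=.55*min(1,1-th/1.75);al=abs((.55-th)-ph);C=H+.124*l(th)+(.010+.011*np.sin(min(al,1.57)))*n(th)
    print(round(th,2),*move(C,rot(ph)))
E
```

```text
[0.58438202 0.04766061 0.28577999] [-0.93304552 -0.37602065  0.5020641 ] [ 0.48  0.25 -0.66  1.46  0.    1.43 -0.38]
1.15 [-0.006, -0.001, 0.007] [0.1, 1.8, -0.4]
1.05 [-0.016, -0.0, 0.016] [0.1, 3.6, -0.4]
0.95 [-0.024, -0.0, 0.025] [0.1, 5.4, -0.4]
0.85 [-0.032, -0.0, 0.036] [0.1, 7.2, -0.4]
0.75 [-0.039, -0.0, 0.047] [0.1, 9.0, -0.4]
0.65 [-0.044, -0.0, 0.059] [0.1, 10.8, -0.4]
0.55 [-0.048, -0.0, 0.072] [0.1, 12.6, -0.4]
0.45 [-0.051, -0.0, 0.085] [0.1, 14.4, -0.4]
0.35 [-0.052, -0.0, 0.098] [0.1, 16.2, -0.4]
0.25 [-0.052, -0.0, 0.111] [0.1, 18.0, -0.4]
0.15 [-0.051, -0.0, 0.124] [0.1, 19.8, -0.4]
0.05 [-0.048, -0.0, 0.137] [0.1, 21.6, -0.4]
-0.05 [-0.045, -0.0, 0.149] [0.1, 22.5, -0.4]
```

View pics/w3.png

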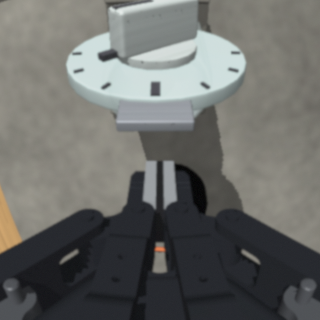

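Wrist crop: the lip sits at full-frame (275,217) and the fingertips at (275,265), beyond the lip, with no contact force. They seem to have passed over the lip. I'll check from the side and top cameras.

```bash
python3 - <<'E'
from h import *
s,t=camera("side"),camera("top")
a=cv2.resize(s["img"][105:220,230:330],None,fx=4,fy=4,interpolation=cv2.INTER_CUBIC);b=cv2.resize(t["img"][130:245,225:325],None,fx=4,fy=4,interpolation=cv2.INTER_CUBIC)
cv2.imwrite("pics/c2.png",np.hstack([a,b])[:,:,::-1])
E
```

```text
(no output)
```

View pics/c2.png

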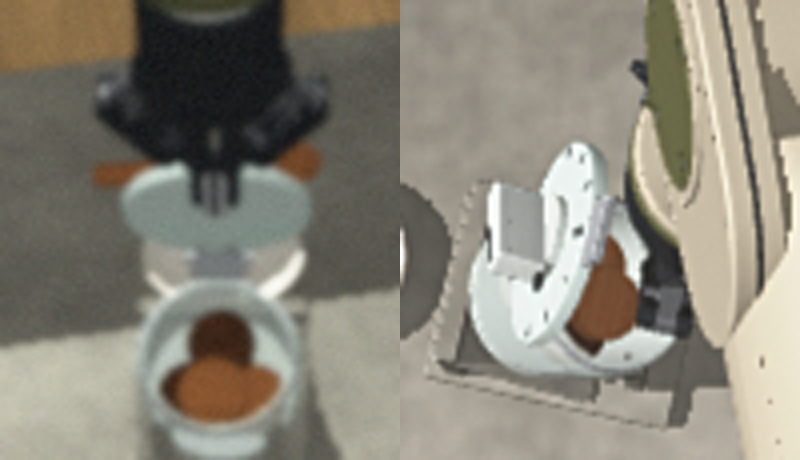

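Fingers are in front of the lid and the lid is unmoved (top view lip near (275.5,187)). They passed just over the lip, so I'll triangulate the lip again with the settled wrist view.

```bash
python3 - <<'E'
from h import *
s,t=camera("side"),camera("top");c=camera("wrist");o=get_obs()
w=cv2.imread("pics/w3.png");tp=w[70:140,60:250]
r=cv2.matchTemplate(c["img"][:,:,::-1].copy(),tp,cv2.TM_CCOEFF_NORMED);_,v,_,m=cv2.minMaxLoc(r);dx,dy=m[0]-60,m[1]-70;print("shift",dx,dy,v)
W=lambda u,v:wray(c,u+dx,v+dy)
T=lambda u,v:ray(t,225+(u-400)/4,130+v/4)
print("lipmid top/wrist",tri([T(603,230),W(155,113)]))
print("lip L",tri([T(610,198),W(120,101)]));print("lip R end",tri([T(594,262),W(192,101)]))
print("lip old side+top+wrist",tri([ray(s,284.1,145.2),T(603,230),W(155,113)]))
p,_=tri([ray(s,284.1,145.2),T(603,230),W(155,113)]);d=p-H;print("rel H: f,z,side",d@f,d[2],d@np.cross(f,Z),"r",np.hypot(d@f,d[2]),"th",np.arctan2(d[2],d@f)+.55)
print("tcp",o["position"])
E
```

```text
shift 121 106 0.9937549829483032
lipmid top/wrist (array([0.5891023 , 0.07450212, 0.30094037]), [0.0017, 0.0017])
lip L (array([0.58696279, 0.08085839, 0.36361919]), [0.0146, 0.0146])
lip R end (array([0.59948008, 0.0733281 , 0.23389259]), [0.0149, 0.0149])
lip old side+top+wrist (array([0.58962321, 0.07537174, 0.31054172]), [0.0026, 0.0029, 0.0026])
rel H: f,z,side 0.05605951230976275 0.11908973290050492 0.0006218094497074568 r 0.13162459269726934 th 1.6808349223554462
tcp [0.58465011 0.05143729 0.28619244]
```

```bash
cat >> h.py <<'E'
def push(th):
    ph=.55*min(1,1-th/1.75) if th<1.75 else 0;al=abs((.55-th)-ph)
    return H+np.interp(th,[1,1.6],[.124,.112])*l(th)+(.010+.011*np.sin(min(al,1.57)))*n(th),rot(ph)
E
python3 - <<'E'
from h import *
for F,z in((.07,.375),(.02,.375),(.02,.33),(.02,.295)):print(move(H+F*f+Z*(z-H[2]),rot(0)))
for th in np.arange(1.65,.6,-.1):print(round(th,2),*move(*push(th)),push(th)[0][2].round(3))
E
```

```text
([0.024, 0.0, -0.086], [0.1, -9.0, 0.1])
([0.074, 0.001, -0.078], [0.1, -9.0, 0.1])
([0.067, 0.0, -0.034], [0.1, -9.0, 0.1])
([0.061, 0.0, 0.001], [0.1, -9.0, 0.1])
1.65 [0.049, 0.0, -0.007] [0.1, -7.2, 0.1] 0.3
1.55 [0.037, 0.0, -0.005] [0.1, -5.4, 0.1] 0.297
1.45 [0.025, 0.0, -0.003] [0.1, -3.6, 0.1] 0.293
1.35 [0.013, 0.0, -0.0] [0.1, -1.8, 0.1] 0.288
1.25 [0.001, 0.0, 0.004] [0.1, 0.0, 0.1] 0.282
1.15 [-0.011, 0.0, 0.01] [0.1, 1.8, 0.1] 0.274
1.05 [-0.022, 0.0, 0.017] [0.1, 3.6, 0.1] 0.266
0.95 [-0.032, 0.0, 0.026] [0.1, 5.4, 0.1] 0.255
0.85 [-0.039, 0.0, 0.037] [0.1, 7.2, 0.1] 0.243
0.75 [-0.046, 0.0, 0.048] [0.1, 9.0, 0.1] 0.231
0.65 [-0.051, 0.0, 0.06] [0.1, 10.8, 0.1] 0.218
```

>>> carry_out([
  {"xyz": [0, 0, -0.04], "angular": [0, 0, 0]},
  {"xyz": [0.005, 0, -0.08], "angular": [0, 0, 0]},
  {"xyz": [0.024, 0, -0.088], "angular": [0, -4, 0]},
  {"xyz": [0.06, 0, -0.08], "angular": [0, -9, 0]},
  {"xyz": [0.078, 0, -0.078], "angular": [0, -9, 0]},
  {"xyz": [0.076, 0, -0.07], "angular": [0, -9, 0]},
  {"xyz": [0.07, 0, -0.034], "angular": [0, -9, 0]},
  {"xyz": [0.065, 0, -0.01], "angular": [0, -9, 0]},
  {"xyz": [0.063, 0, 0.001], "angular": [0, -9, 0]},
  {"xyz": [0.063, 0, 0.001], "angular": [0, -9, 0]},
  {"xyz": [0.063, 0, 0.001], "angular": [0, -9, 0]},
])

```text
clock: 4.7
position: [0.5983, 0.1119, 0.2955]
ee_rot: [0.779, 0.627, 0.001, 0.0]
ft_force: [-0.6, 0.9, -0.3]
grip_width: -0.001
grasp_force: 0.0
```

```bash
python3 - <<'E'
from h import *
for th in np.arange(1.65,.4,-.1):print(round(th,2),*move(*push(th)))
E
```

```text
1.65 [-0.014, 0.0, -0.005] [0.1, 1.8, 0.0]
1.55 [-0.026, 0.0, -0.002] [0.1, 3.6, 0.0]
1.45 [-0.038, 0.0, 0.002] [0.1, 5.4, 0.0]
1.35 [-0.05, 0.0, 0.007] [0.1, 7.2, 0.0]
1.25 [-0.061, -0.0, 0.013] [0.1, 9.0, 0.0]
1.15 [-0.071, -0.0, 0.021] [0.1, 10.8, 0.0]
1.05 [-0.081, -0.0, 0.03] [0.1, 12.6, 0.0]
0.95 [-0.089, -0.0, 0.04] [0.1, 14.4, 0.0]
0.85 [-0.095, -0.0, 0.052] [0.1, 16.2, 0.0]
0.75 [-0.1, -0.0, 0.064] [0.1, 18.0, 0.0]
0.65 [-0.103, -0.0, 0.077] [0.1, 19.8, 0.0]
0.55 [-0.106, -0.0, 0.09] [0.1, 21.6, 0.0]
0.45 [-0.106, -0.0, 0.103] [0.1, 23.4, 0.0]
```

>>> carry_out([
  {"xyz": [-0.014, 0, 0], "angular": [0, 1, 0]},
  {"xyz": [-0.026, 0, 0.002], "angular": [0, 3, 0]},
  {"xyz": [-0.038, 0, 0.005], "angular": [0, 5, 0]},
  {"xyz": [-0.05, 0, 0.01], "angular": [0, 7.2, 0]},
  {"xyz": [-0.061, 0, 0.016], "angular": [0, 9, 0]},
  {"xyz": [-0.071, 0, 0.023], "angular": [0, 10.8, 0]},
  {"xyz": [-0.081, 0, 0.032], "angular": [0, 12.6, 0]},
  {"xyz": [-0.081, 0, 0.032], "angular": [0, 12.6, 0]},
])

```text
clock: 5.5
position: [0.5809, 0.0299, 0.2626]
ee_rot: [0.776, 0.621, 0.086, -0.068]
ft_force: [-1.1, -0.6, 0.8]
grip_width: 0.002
grasp_force: 0.0
```

```bash
python3 - <<'E'
from h import *
o=get_obs();print(o["position"],o["ft_force"],o["torque"])
c=camera("wrist");w=c["img"][:,:,::-1].copy();cv2.imwrite("pics/w4.png",w[100:320,160:400])
for th in np.arange(1.05,-.09,-.1):print(round(th,2),*move(*push(th)))
E
```

```text
[0.58085012 0.02991784 0.26263893] [-1.13473883 -0.5522437   0.8229221 ] [-0.25647982  0.0347916  -0.0226247 ]
1.05 [0.002, -0.0, -0.002] [0.1, 0.1, -0.1]
0.95 [-0.009, -0.0, 0.006] [0.1, 1.9, -0.1]
0.85 [-0.017, -0.0, 0.016] [0.1, 3.7, -0.1]
0.75 [-0.024, -0.0, 0.027] [0.1, 5.5, -0.1]
0.65 [-0.03, -0.0, 0.039] [0.1, 7.3, -0.1]
0.55 [-0.035, -0.0, 0.051] [0.1, 9.1, -0.1]
0.45 [-0.039, -0.0, 0.064] [0.1, 10.9, -0.1]
0.35 [-0.041, -0.0, 0.077] [0.1, 12.7, -0.1]
0.25 [-0.042, -0.0, 0.09] [0.1, 14.5, -0.1]
0.15 [-0.041, -0.0, 0.103] [0.1, 16.3, -0.1]
0.05 [-0.039, -0.0, 0.116] [0.1, 18.1, -0.1]
-0.05 [-0.036, -0.0, 0.128] [0.1, 19.0, -0.1]
```

View pics/w4.png

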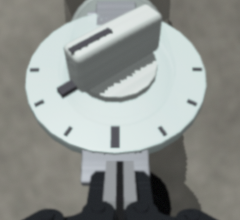

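The fingertips are now over the lip at crop (120,185), the lid has swung with them, and the nose is at (68,88). I'll continue down.

>>> carry_out([
  {"xyz": [-0.009, 0, 0.006], "angular": [0, 1.9, 0]},
  {"xyz": [-0.017, 0, 0.016], "angular": [0, 3.7, 0]},
  {"xyz": [-0.024, 0, 0.027], "angular": [0, 5.5, 0]},
  {"xyz": [-0.03, 0, 0.039], "angular": [0, 7.3, 0]},
  {"xyz": [-0.035, 0, 0.051], "angular": [0, 9.1, 0]},
  {"xyz": [-0.039, 0, 0.064], "angular": [0, 10.9, 0]},
  {"xyz": [-0.041, 0, 0.077], "angular": [0, 12.7, 0]},
  {"xyz": [-0.042, 0, 0.09], "angular": [0, 14.5, 0]},
  {"xyz": [-0.041, 0, 0.103], "angular": [0, 16.3, 0]},
  {"xyz": [-0.04, 0, 0.11], "angular": [0, 17, 0]},
  {"xyz": [-0.04, 0, 0.11], "angular": [0, 17, 0]},
])

```text
clock: 6.65
position: [0.5774, 0.019, 0.1461]
ee_rot: [0.753, 0.606, 0.199, -0.161]
ft_force: [0.4, -0.2, 0.0]
grip_width: -0.001
grasp_force: 0.0
```

```bash
python3 - <<'E'
from h import *
o=get_obs();print(o["position"],o["ft_force"],o["torque"],"height over shut face",(np.array(o["position"])-H)@n(0)-.01,"r",(np.array(o["position"])-H)@l(0))
for th in (.05,0,-.05):print(round(th,2),*move(*push(th)))
E
```

```text
[0.5773579  0.01895059 0.1460839 ] [ 0.37536792 -0.20305853  0.02323529] [-0.46882999  0.10571478 -0.03713958] height over shut face 0.010803497987756672 r 0.12072912221404247
0.05 [-0.002, 0.0, 0.004] [-0.1, 1.0, 0.1]
0 [-0.003, 0.0, 0.011] [-0.1, 1.9, 0.1]
-0.05 [-0.003, 0.0, 0.017] [-0.1, 1.9, 0.1]
```

>>> carry_out([
  {"xyz": [-0.001, 0, 0.003], "angular": [0, 1, 0]},
  {"xyz": [-0.002, 0, 0.006], "angular": [0, 1.9, 0]},
  {"xyz": [-0.002, 0, 0.009], "angular": [0, 1.9, 0]},
  {"xyz": [-0.002, 0, 0.011], "angular": [0, 1.9, 0]},
  {"xyz": [-0.002, 0, 0.011], "angular": [0, 1.9, 0]},
])

```text
clock: 7.15
position: [0.578, 0.0217, 0.1354]
ee_rot: [0.75, 0.603, 0.211, -0.17]
ft_force: [-0.6, 0.3, 0.5]
grip_width: 0.002
grasp_force: 0.1
```

```bash
python3 - <<'E'
from h import *
o=get_obs();p=np.array(o["position"]);print(np.dot(o["ft_force"],n(0)),o["torque"],"height",(p-H)@n(0)-.01,"r",(p-H)@l(0))
E
```

```text
0.2881795722255621 [-0.55613771  0.12565071  0.0365401 ] height 0.0001795223497897385 r 0.12389541985248996
```

>>> carry_out([
  {"xyz": [0, 0, 0.002], "angular": [0, 0, 0]},
  {"xyz": [0, 0, 0.003], "angular": [0, 0, 0]},
  {"xyz": [0, 0, 0.004], "angular": [0, 0, 0]},
  {"xyz": [0, 0, 0.004], "angular": [0, 0, 0]},
])

```text
clock: 7.55
position: [0.5785, 0.0238, 0.1321]
ee_rot: [0.75, 0.603, 0.211, -0.17]
ft_force: [0.1, -0.8, -0.6]
grip_width: 0.001
grasp_force: 0.3
```

```bash
python3 - <<'E'
from h import *
o=get_obs();p=np.array(o["position"]);print(np.dot(o["ft_force"],n(0)),o["torque"],"height",(p-H)@n(0)-.01,"r",(p-H)@l(0))
E
```

```text
-0.11487168742083537 [-0.65609814  0.10211703  0.00198258] height -0.0037542503218231235 r 0.1237904442072469
```

```bash
python3 - <<'E'
from h import *
s,t,c=camera("side"),camera("top"),camera("wrist")
cv2.imwrite("pics/w5.png",c["img"][:,:,::-1]);cv2.imwrite("pics/s5.png",s["img"][:,:,::-1]);cv2.imwrite("pics/t5.png",t["img"][:,:,::-1])
R_=lambda m,x,y,w,h,k:cv2.resize(m[y:y+h,x:x+w],None,fx=k,fy=k,interpolation=cv2.INTER_CUBIC)
a=R_(c["img"],170,90,220,220,2);b=R_(s["img"],235,130,100,110,3.4);d=R_(t["img"],230,155,90,70,3.4)
im=np.zeros((600,800,3),np.uint8);im[:440,:440]=a;im[:374,450:790]=b[:374,:340];im[380:380+d.shape[0]-20,450:756]=d[:-20]
cv2.imwrite("pics/c5.png",im[:,:,::-1])
E
```

```text
(no output)
```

View pics/c5.png

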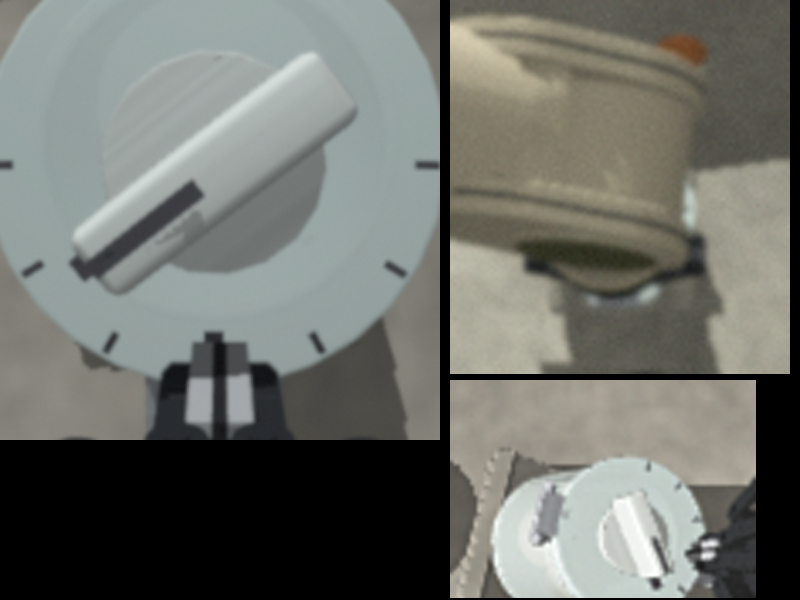

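Wrist crop: fingertips on the lid rim at the long mark (213,350), knob axis near (215,160), nose at (85,268), about 50° clockwise of the mark. The lid is nearly shut, so I'll press until the force rises.

>>> carry_out([
  {"xyz": [0, 0, 0.002], "angular": [0, 0, 0]},
  {"xyz": [0, 0, 0.003], "angular": [0, 0, 0]},
  {"xyz": [0, 0, 0.004], "angular": [0, 0, 0]},
  {"xyz": [0, 0, 0.004], "angular": [0, 0, 0]},
])

```text
clock: 8.1
position: [0.579, 0.0259, 0.1286]
ee_rot: [0.75, 0.603, 0.211, -0.17]
ft_force: [0.4, -1.0, 0.4]
grip_width: 0.003
grasp_force: 0.2
```

```bash
python3 - <<'E'
from h import *
o=get_obs();p=np.array(o["position"]);print(np.dot(o["ft_force"],n(0)),o["torque"],"height",(p-H)@n(0)-.01,"r",(p-H)@l(0))
E
```

```text
0.7459300122886445 [-0.64763918  0.12845814 -0.00400803] height -0.007798446256242895 r 0.12381844554019707
```

```bash
python3 - <<'E'
from h import *
t,c=camera("top"),camera("wrist");o=get_obs();tz=R.from_quat(o["ee_rot"]).apply([0,0,1])
c["extrinsics"]=c["extrinsics"].copy();c["extrinsics"][:3,3]-=tz*.0041
W=lambda u,v:wray(c,170+u/2,90+v/2)
T=lambda u,v:ray(t,230+(u-450)/3.4,155+(v-380)/3.4)
P=[]
for nm,w,tt in(("90",(428,165),(648,467)),("60",(396,268),(680,490)),("30",(317,342),(697,518)),("nose",(80,267),(655,582))):
    p,e=tri([W(*w),T(*tt)]);d=p-H;P.append(p);print(nm,p.round(4),e,"f",(d@f).round(4),"z",d[2].round(4),"along l0",(d@l(0)).round(4),"n0",(d@n(0)).round(4))
d=P[2]-P[0];print("slope (shut -.55):",np.arctan2(d[2],d@f))
E
```

```text
90 [0.6333 0.0475 0.1803] [0.0001, 0.0001] f 0.0739 z -0.0111 along l0 0.0688 n0 0.0291
60 [0.6146 0.0248 0.192 ] [0.0007, 0.0007] f 0.1001 z 0.0005 along l0 0.085 n0 0.0528
30 [0.597  0.0136 0.1802] [0.0007, 0.0007] f 0.1148 z -0.0112 along l0 0.1037 n0 0.0505
nose [0.5508 0.0421 0.1787] [0.0009, 0.0009] f 0.0969 z -0.0128 along l0 0.0893 n0 0.0397
slope (shut -.55): -0.0016843917453324092
```

```bash
python3 - <<'E'
from h import *
t,c=camera("top"),camera("wrist");g=lambda m:cv2.cvtColor(m,cv2.COLOR_BGR2GRAY)
t0=g(cv2.imread("pics/t5.png"));t1=g(t["img"][:,:,::-1].copy());w0=g(cv2.imread("pics/w5.png"));w1=g(c["img"][:,:,::-1].copy())
def flow(a,b,pts):
    p=np.float32(pts).reshape(-1,1,2);q,s,e=cv2.calcOpticalFlowPyrLK(a,b,p,None,winSize=(15,15));return np.c_[p[:,0],(q-p)[:,0]].round(2).tolist()
T=lambda u,v:(230+(u-450)/3.4,155+(v-380)/3.4);W=lambda u,v:(170+u/2,90+v/2)
print("top",flow(t0,t1,[T(648,467),T(680,490),T(697,518),T(615,500),T(655,582),T(548,510),T(500,470)]))
print("wrist",flow(w0,w1,[W(428,165),W(396,268),W(317,342),W(213,337),W(110,342),W(33,268),W(5,165),W(80,267),W(310,60)]))
E
```

```text
top [[288.239990234375, 180.58999633789062, -0.25, 0.4300000071525574], [297.6499938964844, 187.35000610351562, -0.5199999809265137, 0.09000000357627869], [302.6499938964844, 195.58999633789062, -0.699999988079071, -0.009999999776482582], [278.5299987792969, 190.2899932861328, -0.029999999329447746, 0.10999999940395355], [290.2900085449219, 214.41000366210938, -0.23000000417232513, 0.03999999910593033], [258.82000732421875, 193.24000549316406, 0.1599999964237213, 0.05999999865889549], [244.7100067138672, 181.47000122070312, 0.009999999776482582, -0.0]]
wrist [[384.0, 172.5, 1.159999966621399, 2.119999885559082], [368.0, 224.0, 0.3499999940395355, 2.119999885559082], [328.5, 261.0, -0.029999999329447746, 1.690000057220459], [276.5, 258.5, 0.23999999463558197, 1.2899999618530273], [225.0, 261.0, 0.09000000357627869, 1.6699999570846558], [186.5, 224.0, -0.30000001192092896, 2.109999895095825], [172.5, 172.5, -1.0299999713897705, 2.2200000286102295], [210.0, 223.5, 0.10000000149011612, 4.429999828338623], [325.0, 120.0, 1.0199999809265137, 4.670000076293945]]
```

>>> carry_out([
  {"xyz": [0, 0, 0.002], "angular": [0, 0, 0]},
  {"xyz": [0, 0, 0.004], "angular": [0, 0, 0]},
  {"xyz": [0, 0, 0.005], "angular": [0, 0, 0]},
  {"xyz": [0, 0, 0.006], "angular": [0, 0, 0]},
  {"xyz": [0, 0, 0.006], "angular": [0, 0, 0]},
])

```text
clock: 8.8
position: [0.5797, 0.0289, 0.1235]
ee_rot: [0.75, 0.603, 0.212, -0.17]
ft_force: [-0.9, -0.3, 0.2]
grip_width: -0.004
grasp_force: 0.1
```

```bash
python3 - <<'E'
from h import *
t,c,s=camera("top"),camera("wrist"),camera("side");g=lambda m:cv2.cvtColor(m,cv2.COLOR_BGR2GRAY)
cv2.imwrite("pics/t6.png",t["img"][:,:,::-1]);cv2.imwrite("pics/w6.png",c["img"][:,:,::-1])
t0=g(cv2.imread("pics/t5.png"));t1=g(t["img"][:,:,::-1].copy());w0=g(cv2.imread("pics/w5.png"));w1=g(c["img"][:,:,::-1].copy())
def flow(a,b,pts):
    p=np.float32(pts).reshape(-1,1,2);q,_,e=cv2.calcOpticalFlowPyrLK(a,b,p,None,winSize=(15,15));return np.c_[p[:,0],(q-p)[:,0]].round(1).tolist(),q[:,0]
T=lambda u,v:(230+(u-450)/3.4,155+(v-380)/3.4);W=lambda u,v:(170+u/2,90+v/2)
a,qt=flow(t0,t1,[T(648,467),T(680,490),T(697,518),T(655,582),T(615,500),T(548,510)]);print("top",a)
b,qw=flow(w0,w1,[W(428,165),W(396,268),W(317,342),W(213,337),W(110,342),W(33,268),W(5,165),W(80,267)]);print("wrist",b)
for i in range(3):
    p,e=tri([ray(t,*qt[i]),wray(c,*qw[i])]);d=p-H;print(p.round(3),e,"f,z",(d@f).round(3),d[2].round(3))
# wrist-only: opposite marks at equal radius rho from centre -> plane through marks +-90
for i,j in((0,6),(1,5),(2,4)):
    (o1,d1),(_,d2)=wray(c,*qw[i]),wray(c,*qw[j]);ang=np.arccos(d1@d2)
    k={0:2,1:2*np.sin(np.pi/3),2:1.}[i]
    for rho in(.050,.054):
        D=rho*k/2/np.tan(ang/2);m=(d1+d2);m/=np.linalg.norm(m);p=o1+D*m-H;print(i,rho,"f,z",(p@f).round(4),p[2].round(4))
o=get_obs();p=np.array(o["position"])-H;print("tip f,z",p@f,p[2])
E
```

```text
top [[288.20001220703125, 180.60000610351562, -1.0, 1.0], [297.6000061035156, 187.39999389648438, -1.600000023841858, 0.20000000298023224], [302.6000061035156, 195.60000610351562, -1.899999976158142, 0.10000000149011612], [290.29998779296875, 214.39999389648438, -0.5, 0.10000000149011612], [278.5, 190.3000030517578, -0.0, 0.4000000059604645], [258.79998779296875, 193.1999969482422, 0.4000000059604645, 0.10000000149011612]]
wrist [[384.0, 172.5, 2.700000047683716, 5.0], [368.0, 224.0, 0.8999999761581421, 4.800000190734863], [328.5, 261.0, -0.10000000149011612, 3.700000047683716], [276.5, 258.5, 0.8999999761581421, 3.200000047683716], [225.0, 261.0, 0.10000000149011612, 3.5999999046325684], [186.5, 224.0, -1.0, 4.900000095367432], [172.5, 172.5, -2.5999999046325684, 5.099999904632568], [210.0, 223.5, 3.200000047683716, 12.800000190734863]]
[0.632 0.049 0.176] [0.0009, 0.0009] f,z 0.072 -0.015
[0.617 0.028 0.179] [0.0007, 0.0007] f,z 0.096 -0.012
[0.599 0.018 0.165] [0.0001, 0.0001] f,z 0.11 -0.026
0 0.05 f,z 0.0716 -0.0181
0 0.054 f,z 0.0679 -0.0291
1 0.05 f,z 0.0937 -0.0286
1 0.054 f,z 0.0918 -0.0404
2 0.05 f,z 0.1097 -0.0375
2 0.054 f,z 0.109 -0.0501
tip f,z 0.10333751700660294 -0.06776731551926676
```

```bash
python3 - <<'E'
import cv2,numpy as np
A={k:cv2.imread(f"pics/{k}.png") for k in("w1","w5","w6")}
for r in(256,260,262,264,268,272,276,280,286,292):
    print(r,*[k+":"+" ".join(f"{v:3d}" for v in A[k][r,258:302:3].mean(1).astype(int)) for k in A],sep="  ")
E
```

```text
256  w1:139 141 141 139 136 136 137 136 134 132 133 134 133 136 138  w5:155 156 155 156 154  85  81  83 142 155 156 155 156 155 155  w6:148 148 148 149 149 149 150 150 150 149 148 147 148 147 147
260  w1:134 136 138 141 141 140 128 114 118 135 136 134 129 129 133  w5:155 155 154 138 133  59  47  39 117 136 136 136 152 155 155  w6:147 147 147 130 125  93  88  84 117 130 130 130 144 147 147
262  w1:134 136 138 152 153 153 112  43  76 150 153 152 133 129 131  w5:155 155 152  85  78  73  53  18  44  78  78  80 143 155 155  w6:147 148 145  84  78  75  55  20  44  79  79  81 135 147 147
264  w1:136 137 138 153 155 155 105  35  71 153 154 155 135 129 133  w5:155 154 150  79  75  74  50  18  34  75  76  77 139 155 155  w6:147 147 142  80  76  76  51  18  35  76  76  77 133 147 146
268  w1:137 139 138 154 154 155 105  36  72 152 154 154 143 135 138  w5:154 154 145  78  75  75  49  16  33  74  75  76 126 154 154  w6:146 146 139  79  77  76  51  16  35  75  77  77 121 146 146
272  w1: 55  56  86 153 155 154 104  35  72 152 155 155 117  47  58  w5: 47  48  54  74  74  75  50  17  34  74  75  74 
[... 159 characters left out ...]
  75  75  75  47  18  32  78  82 101  82  22  19  w6: 19  21  46  77  76  77  47  19  32  76  76  77  62  21  21
280  w1: 41  38 106 154 155 154  96  35  63 152 155 155 129  30  42  w5: 20  20 102 160 160 159 100  42  69 164 166 168 139  27  20  w6: 20  21  52  77  77  76  47  15  31  75  77  81  70  23  21
286  w1: 45  46 129 155 155 155  92  35  57 152 154 154 145  41  45  w5: 28  31 138 166 167 166  99  42  64 165 168 167 157  53  43  w6: 23  25  97 116 116 135 102  43  66 167 171 171 161  40  23
292  w1: 41  45 136 153 155 155  91  36  58 152 155 154 148  55  41  w5: 43  48 148 167 167 167  98  42  65 164 167 167 160  62  44  w6: 21  29 148 171 170 170 101  42  66 168 170 171 164  67  44
```

```bash
python3 - <<'E'
import cv2,numpy as np
w=cv2.imread("pics/w6.png");b=w.astype(int)
for r in(178,200,228):
    print(r,"L"," ".join(f"{x}:{b[r,x,2]}/{b[r,x,0]}" for x in range(135,185,2)))
    print(r,"R"," ".join(f"{x}:{b[r,x,2]}/{b[r,x,0]}" for x in range(375,425,2)))
x=240;print("col240"," ".join(f"{r}:{b[r,x,2]}/{b[r,x,0]}" for r in range(250,300,2)))
E
```

```text
178 L 135:131/121 137:130/119 139:129/119 141:129/119 143:128/118 145:129/120 147:130/121 149:131/120 151:129/120 153:129/118 155:128/118 157:133/133 159:140/150 161:97/105 163:63/68 165:66/71 167:66/71 169:67/72 171:68/74 173:105/113 175:140/151 177:143/153 179:143/154 181:143/154 183:143/153
178 R 375:142/151 377:141/151 379:130/139 381:77/83 383:65/69 385:68/72 387:70/74 389:69/73 391:75/79 393:121/129 395:134/141 397:128/120 399:126/116 401:127/116 403:126/115 405:125/115 407:126/116 409:127/117 411:126/116 413:124/115 415:124/113 417:123/113 419:125/115 421:125/115 423:124/114
200 L 135:129/118 137:129/118 139:130/119 141:129/118 143:127/118 145:126/118 147:127/117 149:127/117 151:127/117 153:129/119 155:131/120 157:131/121 159:134/124 161:136/133 163:141/149 165:143/153 167:142/152 169:142/151 171:142/152 173:141/151 175:142/151 177:142/152 179:142/151 181:142/151 183:142/152
200 R 375:141/151 377:142/152 379:142/151 381:141/151 383:142/151 385:141/151 387:141/151 389:139/150 391:131/137 393:125/118 395:125/115 397:127/116 399:127/116 401:127/117 403:127/116 405:127/117 407:127
[... 315 characters left out ...]
131/121 171:129/119 173:130/124 175:135/141 177:140/150 179:139/149 181:124/133 183:92/99
228 R 375:140/149 377:136/145 379:127/131 381:128/121 383:127/117 385:126/116 387:124/114 389:123/112 391:121/112 393:120/111 395:120/111 397:121/112 399:123/113 401:124/114 403:125/115 405:125/115 407:125/115 409:126/116 411:127/119 413:128/118 415:128/118 417:127/117 419:126/116 421:126/115 423:123/113
col240 250:141/152 252:140/151 254:141/151 256:141/150 258:141/150 260:141/150 262:141/150 264:140/150 266:140/150 268:142/151 270:141/150 272:141/150 274:141/150 276:141/151 278:130/138 280:98/99 282:119/110 284:129/119 286:133/122 288:134/123 290:134/123 292:134/122 294:135/124 296:135/124 298:135/124
```

```bash
cat >> h.py <<'E'
from scipy.optimize import least_squares
def lidfit(c,rows=range(60,276,4)):
    im=c["img"].astype(int);m=((im[:,:,2]-im[:,:,0]>4)&(im[:,:,0]>105)).astype(np.uint8)
    m=cv2.morphologyEx(m,cv2.MORPH_CLOSE,np.ones((15,15),np.uint8));k,lab,st,_=cv2.connectedComponentsWithStats(m);i=1+np.argmax(st[1:,4]);m=lab==i
    pts=[]
    for r in rows:
        x=np.flatnonzero(m[r])
        if len(x)>60:pts+=[(x[0]-.5,r),(x[-1]+.5,r)]
    d=np.array([wray(c,*p)[1] for p in pts]);E=c["extrinsics"];o=E[:3,3]
    def res(q):
        nn=np.array([q[3],q[4],1.]);nn/=np.linalg.norm(nn);t=((q[:3]-o)@nn)/(d@nn);return np.linalg.norm(o+t[:,None]*d-q[:3],axis=1)-.058
    q0=np.r_[H+.064*l(.1)+.01*n(.1),n(.1)[:2]/n(.1)[2]]
    s=least_squares(res,q0,loss="soft_l1",f_scale=.001);nn=np.r_[s.x[3:],1];nn/=np.linalg.norm(nn)
    return s.x[:3],nn,np.sqrt(np.mean(s.fun**2)),np.array(pts),m
E
python3 - <<'E'
from h import *
c=camera("wrist");o=get_obs();tip=np.array(o["position"])
C,N,e,pts,m=lidfit(c);print("C",C.round(4),"N",N.round(3),"rms",e,len(pts),pts[::10].tolist())
print("N f,z tilt",np.arctan2(N@f,N[2]),"side",N@np.cross(f,Z));d=C-H;print("C rel H f,z",d@f,d[2],"tip height above plane",(tip-C)@N)
Hh=C-.01*N-.064*np.array(np.cross(np.cross(N,f),N)/np.linalg.norm(np.cross(N,f)));print("hinge est",Hh,"vs",H)
E
```

```text
C [0.5855 0.0643 0.1668] N [-0.098 -0.438  0.894] rms 0.00020048495893345585 108 [[227.5, 60.0], [196.5, 80.0], [179.5, 100.0], [167.5, 120.0], [161.5, 140.0], [158.5, 160.0], [157.5, 180.0], [161.5, 200.0], [170.5, 220.0], [183.5, 240.0], [202.5, 260.0]]
N f,z tilt 0.46506070648046566 side 0.001327050100257718
C rel H f,z 0.06772319795775748 -0.024631347049918845 tip height above plane -0.022592089527532718
hinge est [0.59875523 0.12458301 0.18658518] vs [0.60227875 0.12998761 0.19145198]
```

>>> carry_out([
  {"xyz": [0, 0, 0.003], "angular": [0, 0, 0]},
  {"xyz": [0, 0, 0.006], "angular": [0, 0, 0]},
  {"xyz": [0, 0, 0.008], "angular": [0, 0, 0]},
  {"xyz": [0, 0, 0.01], "angular": [0, 0, 0]},
  {"xyz": [0, 0, 0.01], "angular": [0, 0, 0]},
])

```text
clock: 9.5
position: [0.5809, 0.0317, 0.1179]
ee_rot: [0.75, 0.603, 0.211, -0.17]
ft_force: [-23.7, -17.4, 39.6]
grip_width: -0.002
grasp_force: 22.9
```

```bash
cat > lf.py <<'E'
from h import *
c=camera("wrist");o=get_obs();tip=np.array(o["position"]);C,N,e,pts,m=lidfit(c)
Hh=C-.01*N-.064*np.array(np.cross(np.cross(N,f),N)/np.linalg.norm(np.cross(N,f)))
print("force",np.round(o["ft_force"],1),"C",C.round(4),"N",N.round(3),"rms",e.round(5),"tilt",np.arctan2(N@f,N[2]).round(3),"tip h",((tip-C)@N).round(4),"hinge",Hh.round(4))
E
python3 lf.py
```

```text
force [-24.  -17.6  39.7] C [0.5857 0.0652 0.1639] N [-0.111 -0.491  0.864] rms 0.00022 tilt 0.527 tip h -0.0228 hinge [0.5986 0.1242 0.1874]
```

Lid presses against its stop with about 49 N and its tilt matches the mouth, so it is shut. The finger ends also sit about 22 mm behind the reported TCP. Backing off and opening now.

>>> carry_out([
  {"xyz": [0, 0, -0.02], "angular": [0, 0, 0]},
  {"xyz": [0, 0, -0.05], "angular": [0, 0, 0]},
  {"xyz": [0, 0, -0.09], "angular": [0, 0, 0]},
  {"xyz": [0.02, 0, -0.1], "angular": [0, 0, 0]},
  {"xyz": [0.04, 0, -0.1], "angular": [0, 0, 0]},
  {"xyz": [0.052, 0, -0.1], "angular": [0, 0, 0]},
  {"xyz": [0.052, 0, -0.1], "angular": [0, 0, 0]},
  {"xyz": [0.052, 0, -0.1], "angular": [0, 0, 0]},
], hand=1)

```text
clock: 10.35
position: [0.5787, 0.0262, 0.2267]
ee_rot: [0.75, 0.603, 0.211, -0.17]
ft_force: [-0.2, -1.2, -0.9]
grip_width: 1.0
grasp_force: 0.0
```

```bash
python3 lf.py; python3 - <<'E'
from h import *
c=camera("wrist");o=get_obs();C,N,e,pts,m=lidfit(c);cv2.imwrite("pics/w7.png",c["img"][:,:,::-1])
np.save("lid.npy",np.r_[C,N]);print(np.round(o["joint_pos"],2),o["clock"])
L=np.cross(np.cross(N,f),N);L/=np.linalg.norm(L);S=np.cross(L,N) # right of L looking at face? 
im=c["img"].astype(int)
# dark pixels within lid area -> plane coordinates at z over face
dark=(im.max(2)<95)&cv2.erode(cv2.morphologyEx(m.astype(np.uint8),cv2.MORPH_CLOSE,np.ones((61,61))),np.ones((5,5))).astype(bool)
k,lab,st,ce=cv2.connectedComponentsWithStats(dark.astype(np.uint8))
E=c["extrinsics"]
for i in range(1,k):
    if st[i,4]>15:
        out=[]
        for h in(0,.008,.035):
            p,d=wray(c,*ce[i]);q=p+d*(((C+N*h-p)@N)/(d@N))-C;out.append((round(float(q@L),4),round(float(q@S),4)))
        print(st[i].tolist(),ce[i].round(1).tolist(),out)
E
```

```text
force [-0.1 -0.  -0.2] C [0.5858 0.0662 0.1626] N [-0.111 -0.447  0.887] rms 0.00036 tilt 0.479 tip h 0.0756 hinge [0.5987 0.1262 0.1832]
[ 0.8   0.29 -0.69  1.65 -0.39  1.24  0.04] 10.45
[251, 133, 6, 4, 19] [253.2, 134.3] [(-0.0604, 0.0183), (-0.0606, 0.0175), (-0.0614, 0.0151)]
[299, 132, 7, 5, 21] [302.1, 133.9] [(-0.0605, -0.0188), (-0.0607, -0.0183), (-0.0614, -0.0167)]
[245, 233, 30, 23, 144] [259.3, 244.1] [(0.0278, 0.0153), (0.0248, 0.0146), (0.0144, 0.0125)]
[276, 263, 5, 13, 63] [278.0, 268.8] [(0.0501, 0.0001), (0.0463, -0.0), (0.0336, -0.0005)]
```

```bash
python3 - <<'E'
import cv2
w=cv2.imread("pics/w7.png")[120:300,180:380];cv2.imwrite("pics/c7.png",cv2.resize(w,None,fx=3.3,fy=3.3,interpolation=cv2.INTER_CUBIC))
E
```

```text
(no output)
```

View pics/c7.png

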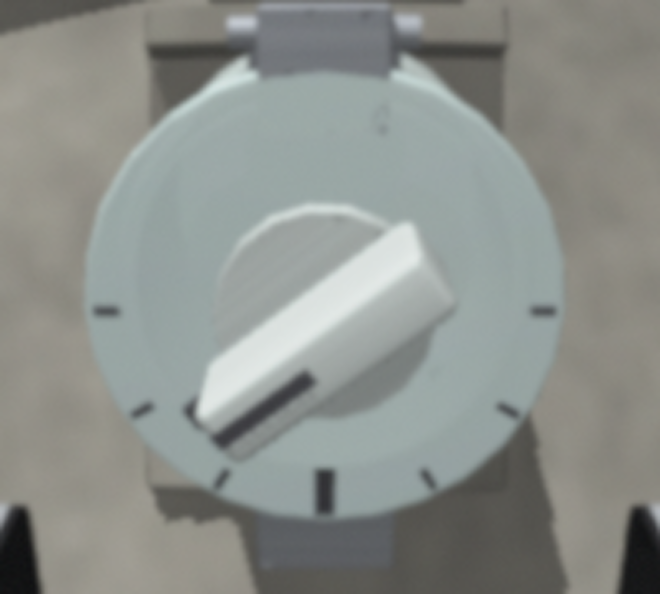

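Crop of the shut lid: long mark at (325,490), the dark line on the bar top runs from (222,442) to (312,378), nose at (190,412), lip at (325,545). The angle comes from the line cast on the bar-top plane.

```bash
python3 - <<'E'
from h import *
c=camera("wrist");o=get_obs();C,N,e,pts,m=lidfit(c,range(160,274,3));print("C",C.round(4),N.round(3),e,"tilt",np.arctan2(N@f,N[2]))
for N in(N,n(0)):
    L=np.cross(np.cross(N,f),N);L/=np.linalg.norm(L);S=np.cross(L,N)
    def pl(u,v,h):
        p,d=wray(c,180+u/3.3,120+v/3.3);q=p+d*(((C+N*h-p)@N)/(d@N))-C;return np.array([q@L,q@S])
    a,b=pl(222,442,.035),pl(312,378,.035);print("line",a,b,"ang",np.arctan2(*(a-b)[::-1]))
    print("mark",pl(325,490,0),"nose",pl(190,412,.008),"30/60/90",[np.arctan2(*pl(*p,0)[::-1]).round(3) for p in((222,480),(142,410),(106,311),(430,478),(508,410),(543,311))])
    q=pl(190,412,.008);print("nose ang",np.arctan2(q[1],q[0]),np.hypot(*q))
    for g in(.05,):
        pass
r=R.from_quat(o["ee_rot"]).as_matrix();print("tool z . n(0)",-r[:,2]@n(0),"S",S.round(2))
E
```

```text
C [0.5857 0.0654 0.1624] [-0.117 -0.482  0.868] 0.00024758293467609476 tilt 0.5188485307579989
line [0.02046726 0.02123882] [0.00556465 0.00159546] ang 0.921776200391665
mark [ 0.05019559 -0.00029934] nose [0.02504553 0.03203406] 30/60/90 [np.float64(0.502), np.float64(1.018), np.float64(1.534), np.float64(-0.524), np.float64(-1.023), np.float64(-1.529)]
nose ang 0.9072265868928506 0.04066275424135268
line [0.01970168 0.02152109] [0.00454113 0.00192281] ang 0.9123830990764078
mark [ 0.05104527 -0.0005844 ] nose [0.0251939  0.03203321] 30/60/90 [np.float64(0.493), np.float64(1.01), np.float64(1.531), np.float64(-0.524), np.float64(-1.021), np.float64(-1.531)]
nose ang 0.9043456670645743 0.04075364477075529
tool z . n(0) 0.9999995254147095 S [-0.98  0.21  0.  ]
```

```bash
python3 - <<'E'
from h import *
C=np.array([.5860,.0658,.1628]);N=n(0)
for sp,h in((52.2,.07),(52.2,-.012)):print(move(C+N*h,rot(.55,sp)))
E
```

```text
([0.002, -0.002, 0.006], [-0.0, 0.0, 52.2])
([0.002, -0.002, 0.088], [-0.0, 0.0, 52.2])
```

>>> carry_out([
  {"xyz": [0, 0, 0], "angular": [0, 0, 7.5]},
  {"xyz": [0.001, -0.001, 0], "angular": [0, 0, 15]},
  {"xyz": [0.002, -0.002, 0], "angular": [0, 0, 22.5]},
  {"xyz": [0.002, -0.002, 0], "angular": [0, 0, 30]},
  {"xyz": [0.002, -0.002, 0], "angular": [0, 0, 37.5]},
  {"xyz": [0.002, -0.002, 0], "angular": [0, 0, 45]},
  {"xyz": [0.002, -0.002, 0], "angular": [0, 0, 52.2]},
  {"xyz": [0.002, -0.002, 0.02], "angular": [0, 0, 52.2]},
  {"xyz": [0.002, -0.002, 0.03], "angular": [0, 0, 52.2]},
  {"xyz": [0.002, -0.002, 0.03], "angular": [0, 0, 52.2]},
])

```text
clock: 11.5
position: [0.5799, 0.0443, 0.2015]
ee_rot: [0.939, 0.212, 0.114, -0.247]
ft_force: [0.3, 0.4, -0.0]
grip_width: 1.001
grasp_force: 0.0
```

```bash
cat > kn.py <<'E'
from h import *
# bar measure in tool frame: bright elongated knob top -> from dark line on plane at 35 mm over lid face
C=np.array([.5860,.0658,.1628]);N=n(0);c=camera("wrist");o=get_obs();r=R.from_quat(o["ee_rot"]);tip=np.array(o["position"])
cv2.imwrite("pics/wk.png",c["img"][:,:,::-1])
im=c["img"].astype(int);L=l(0);S=np.cross(L,N)
k,lab,st,ce=cv2.connectedComponentsWithStats((im.max(2)<100).astype(np.uint8))
for i in range(1,k):
    if 20<st[i,4]<1500:
        v,u=np.nonzero(lab==i);P=np.array([(lambda p,d:p+d*(((C+N*.035-p)@N)/(d@N))-C)(*wray(c,a,b)) for a,b in zip(u,v)]);q=np.c_[P@L,P@S]
        if np.linalg.norm(q.mean(0))<.06:
            w,V=np.linalg.eigh(np.cov(q.T));a=V[:,1];a*=np.sign(a@q.mean(0));print(st[i].tolist(),q.mean(0).round(4),"ang",np.arctan2(a[1],a[0]).round(3),"len/wid",(np.sqrt(12*w)).round(4))
d=tip-C;print("tcp L,S,h",(d@L).round(4),(d@S).round(4),(d@N).round(4),"spin",np.rad2deg((rot(.55).inv()*r).as_rotvec()).round(2),np.round(o["joint_pos"],2),"F",np.round(o["ft_force"],1),"T",np.round(o["torque"],2),o["clock"])
E
python3 kn.py
```

```text
[282, 257, 6, 36, 154] [0.0114 0.0143] ang 0.925 len/wid [0.0027 0.0264]
[329, 261, 15, 12, 81] [ 0.0337 -0.0094] ang -0.008 len/wid [0.0035 0.0103]
tcp L,S,h -0.0013 0.0007 0.0457 spin [ 1.000e-01 -5.000e-02  5.216e+01] [ 0.68  0.28 -0.58  1.69 -0.43  1.19 -0.85] F [-0.1  0.3  0.5] T [-0.51  0.12 -0.03] 11.55
```

>>> carry_out([
  {"xyz": [0, 0, 0.02], "angular": [0, 0, 0.4]},
  {"xyz": [-0.001, 0, 0.035], "angular": [0, 0, 0.4]},
  {"xyz": [-0.001, 0, 0.048], "angular": [0, 0, 0.4]},
  {"xyz": [-0.001, 0, 0.056], "angular": [0, 0, 0.4]},
  {"xyz": [-0.001, 0, 0.058], "angular": [0, 0, 0.4]},
  {"xyz": [-0.001, 0, 0.058], "angular": [0, 0, 0.4]},
])

```text
clock: 12.15
position: [0.5866, 0.0727, 0.1534]
ee_rot: [0.94, 0.209, 0.114, -0.246]
ft_force: [0.1, 0.1, 0.8]
grip_width: 1.0
grasp_force: 0.0
```

```bash
python3 kn.py
```

```text
[346, 191, 8, 9, 30] [-0.0104 -0.0547] ang -1.601 len/wid [0.0012 0.0041]
[373, 233, 9, 5, 24] [ 0.0103 -0.049 ] ang -1.047 len/wid [0.0012 0.004 ]
[341, 306, 20, 15, 139] [ 0.0283 -0.0131] ang 0.008 len/wid [0.0038 0.0104]
[282, 316, 8, 41, 324] [0.0127 0.0159] ang 0.907 len/wid [0.0038 0.0265]
tcp L,S,h -0.0009 0.0007 -0.0113 spin [-2.000e-02 -1.000e-02  5.256e+01] [ 0.63  0.33 -0.6   1.75 -0.41  1.07 -0.87] F [-0.2 -0.4  0.3] T [-0.6   0.08  0.03] 12.2
```

>>> carry_out([
  {"xyz": [0, 0, 0], "angular": [0, 0, 0]},
  {"xyz": [0, 0, 0], "angular": [0, 0, 0]},
  {"xyz": [0, 0, 0], "angular": [0, 0, 0]},
  {"xyz": [0, 0, 0], "angular": [0, 0, 0]},
  {"xyz": [0, 0, 0], "angular": [0, 0, 0]},
  {"xyz": [0, 0, 0], "angular": [0, 0, 0]},
], hand=0, grip_force=50)

```text
clock: 12.8
position: [0.5876, 0.0705, 0.1529]
ee_rot: [0.94, 0.207, 0.115, -0.245]
ft_force: [4.5, -6.2, -2.8]
grip_width: 0.182
grasp_force: 51.7
```

```bash
python3 kn.py; python3 -c "
from h import *
print(get_obs()['grip_width'],get_obs()['grasp_force'])"
```

```text
[342, 191, 7, 8, 23] [-0.0099 -0.0549] ang -1.583 len/wid [0.001  0.0037]
[276, 314, 9, 42, 320] [0.012  0.0155] ang 0.926 len/wid [0.0037 0.0269]
tcp L,S,h 0.0009 -0.0005 -0.011 spin [-2.300e-01 -3.000e-02  5.265e+01] [ 0.63  0.33 -0.59  1.75 -0.41  1.07 -0.87] F [ 4.2 -5.7 -3.4] T [-1.83 -0.5  -0.48] 12.85
0.17679195290481278 51.72014236450195
```

Bar gripped (15 mm opening, 52 N). Now turning back by 52.6° about the tool axis.

>>> carry_out([
  {"xyz": [0, 0.002, 0], "angular": [0, 0, -3]},
  {"xyz": [0, 0.002, 0], "angular": [0, 0, -8]},
  {"xyz": [0, 0.002, 0], "angular": [0, 0, -13]},
  {"xyz": [0, 0.002, 0], "angular": [0, 0, -18]},
  {"xyz": [0, 0.002, 0], "angular": [0, 0, -24]},
  {"xyz": [0, 0.002, 0], "angular": [0, 0, -30]},
  {"xyz": [0, 0.002, 0], "angular": [0, 0, -36]},
  {"xyz": [0, 0.002, 0], "angular": [0, 0, -42]},
  {"xyz": [0, 0.002, 0], "angular": [0, 0, -47]},
  {"xyz": [0, 0.002, 0], "angular": [0, 0, -51]},
  {"xyz": [0, 0.002, 0], "angular": [0, 0, -52.6]},
  {"xyz": [0, 0.002, 0], "angular": [0, 0, -52.6]},
])

```text
clock: 14.05
position: [0.5872, 0.0707, 0.1526]
ee_rot: [0.75, 0.603, 0.211, -0.17]
ft_force: [-3.4, -2.9, 5.2]
grip_width: 0.177
grasp_force: 52.8
```

```bash
python3 kn.py
```

```text
[179, 267, 10, 3, 27] [-0.0167  0.0418] ang 1.539 len/wid [0.0014 0.0043]
[371, 267, 9, 3, 25] [-0.0167 -0.0416] ang -1.57 len/wid [0.0014 0.004 ]
tcp L,S,h 0.001 -0.0002 -0.0113 spin [ 0.02 -0.04  0.02] [ 0.75  0.37 -0.75  1.74 -0.34  1.06 -0.01] F [-3.6 -3.2  5.9] T [-0.56  0.85  0.48] 14.1
```

>>> carry_out([
  {"xyz": [0, 0, 0], "angular": [0, 0, 0]},
  {"xyz": [0, 0, 0], "angular": [0, 0, 0]},
  {"xyz": [0, 0, 0], "angular": [0, 0, 0]},
  {"xyz": [0, 0, 0], "angular": [0, 0, 0]},
  {"xyz": [0, 0, -0.02], "angular": [0, 0, 0]},
  {"xyz": [0, 0, -0.05], "angular": [0, 0, 0]},
  {"xyz": [0, 0, -0.075], "angular": [0, 0, 0]},
  {"xyz": [0, 0, -0.085], "angular": [0, 0, 0]},
  {"xyz": [0, 0, -0.085], "angular": [0, 0, 0]},
  {"xyz": [0, 0, -0.085], "angular": [0, 0, 0]},
], hand=1)

```text
clock: 15.1
position: [0.5775, 0.0285, 0.2239]
ee_rot: [0.75, 0.603, 0.211, -0.171]
ft_force: [0.2, 0.4, -0.8]
grip_width: 1.002
grasp_force: 0.0
```

```bash
python3 kn.py; python3 - <<'E'
from h import *
c=camera("wrist");C,N,e,pts,m=lidfit(c,range(160,274,3));print("C",C.round(4),e,"tilt",np.arctan2(N@f,N[2]))
im=c["img"].astype(int);N=n(0);L=l(0);S=np.cross(L,N);C=np.array([.5860,.0658,.1628])
k,lab,st,ce=cv2.connectedComponentsWithStats((im.max(2)<100).astype(np.uint8))
for i in range(1,k):
    if 12<st[i,4]<1500:
        p,d=wray(c,*ce[i]);q=p+d*(((C-p)@N)/(d@N))-C
        if np.linalg.norm(q)<.09:print(st[i].tolist(),ce[i].round(1),"on face",(q@L).round(4),(q@S).round(4))
E
```

```text
[278, 240, 5, 39, 172] [0.0214 0.0001] ang -0.002 len/wid [0.0032 0.0324]
[268, 282, 9, 5, 23] [0.0414 0.0065] ang 1.323 len/wid [0.0033 0.0056]
tcp L,S,h 0.0005 0.0006 0.0717 spin [ 0.13  0.   -0.04] [ 0.83  0.3  -0.74  1.66 -0.37  1.23  0.02] F [ 0.1  0.2 -0. ] T [-0.52  0.17  0.05] 15.15
C [0.5857 0.0657 0.1622] 0.0002514352602055804 tilt 0.5027737652257481
[227, 134, 33, 21, 348] [239.  140.7] on face -0.0573 0.0308
[302, 134, 34, 24, 380] [322.4 141.1] on face -0.0571 -0.0307
[278, 240, 6, 39, 163] [280.6 259.7] on face 0.0399 0.0
[269, 282, 8, 4, 21] [271.6 283.4] on face 0.063 0.0076
```

The pointer stands on the mark (within about 0.005 rad). To be sure the lid stayed fully shut, I'll press the lip once more, clear of the knob.

>>> carry_out([
  {"xyz": [-0.03, 0, 0], "angular": [0, 0, 0]},
  {"xyz": [-0.06, 0, 0], "angular": [0, 0, 0]},
  {"xyz": [-0.063, 0, 0], "angular": [0, 0, 0]},
  {"xyz": [-0.063, 0, 0.02], "angular": [0, 0, 0]},
  {"xyz": [-0.063, 0, 0.05], "angular": [0, 0, 0]},
  {"xyz": [-0.063, 0, 0.075], "angular": [0, 0, 0]},
  {"xyz": [-0.063, 0, 0.085], "angular": [0, 0, 0]},
  {"xyz": [-0.063, 0, 0.09], "angular": [0, 0, 0]},
  {"xyz": [-0.063, 0, 0.092], "angular": [0, 0, 0]},
  {"xyz": [-0.063, 0, 0.094], "angular": [0, 0, 0]},
  {"xyz": [-0.063, 0, 0.095], "angular": [0, 0, 0]},
  {"xyz": [-0.063, 0, 0.095], "angular": [0, 0, 0]},
], hand=0)

```text
clock: 16.4
position: [0.5776, 0.0227, 0.1126]
ee_rot: [0.75, 0.603, 0.212, -0.169]
ft_force: [-6.9, -3.7, 11.4]
grip_width: 0.001
grasp_force: 6.2
```

```bash
python3 kn.py|tail -1
```

```text
tcp L,S,h 0.0636 -0.001 -0.0199 spin [-0.08 -0.04 -0.02] [ 0.81  0.42 -0.71  1.77 -0.33  1.03  0.1 ] F [-6.3 -3.9 10.8] T [0.05 1.08 0.71] 16.45
```

The lip resists with 13 N at the same height as at the stop, so the lid is still shut. Retreating clear.

>>> carry_out([
  {"xyz": [0, 0, -0.02], "angular": [0, 0, 0]},
  {"xyz": [0, 0, -0.06], "angular": [0, 0, 0]},
  {"xyz": [0.02, 0, -0.1], "angular": [0, 0, 0]},
  {"xyz": [0.05, 0, -0.11], "angular": [0, 0, 0]},
  {"xyz": [0.063, 0, -0.11], "angular": [0, 0, 0]},
  {"xyz": [0.063, 0, -0.11], "angular": [0, 0, 0]},
  {"xyz": [0.063, 0, -0.11], "angular": [0, 0, 0]},
])

```text
clock: 17.15
position: [0.5757, 0.0197, 0.2366]
ee_rot: [0.75, 0.603, 0.211, -0.17]
ft_force: [0.2, -0.1, 0.1]
grip_width: 0.001
grasp_force: 0.0
```

```bash
python3 kn.py; python3 - <<'E'
from h import *
t=camera("top");a=cv2.imread("pics/top0.png").astype(int);d=np.abs(a-t["img"][:,:,::-1].astype(int)).max(2)
for n_,(x,y,w,h) in dict(dish=(178,168,45,50),spoon=(148,155,26,75),bomb=(362,188,35,78)).items():print(n_,(d[y:y+h,x:x+w]>50).mean().round(3))
E
```

```text
tcp L,S,h 0.0022 0.0002 0.0875 spin [ 0.08 -0.04  0.05] [ 0.85  0.29 -0.74  1.64 -0.37  1.26  0.03] F [-0.7 -0.1  0.6] T [-0.56  0.12  0.05] 17.2
dish 0.0
spoon 0.0
bomb 0.388
```

```bash
python3 - <<'E'
from h import *
c=camera("wrist");s=camera("side");C=np.array([.5860,.0658,.1628]);N=n(0);L=l(0);S=np.cross(L,N)
im=c["img"].astype(int);m=(im.max(2)<100);m[256:]=0;m[:,:250]=0;m[:,310:]=0;m[:205]=0;v,u=np.nonzero(m)
P=np.array([(lambda p,d:p+d*(((C+N*.035-p)@N)/(d@N))-C)(*wray(c,a,b)) for a,b in zip(u,v)]);q=np.c_[P@L,P@S]
k=np.polyfit(q[:,0],q[:,1],1);print(len(u),q.mean(0),"slope",k)
a=cv2.imread("pics/side0.png").astype(int);d=np.abs(a-s["img"][:,:,::-1].astype(int)).max(2)
for n_,(x,y,w,h) in dict(mate=(275,262,36,20),bomb=(246,302,88,20)).items():print(n_,(d[y:y+h,x:x+w]>60).mean().round(3))
E
```

```text
117 [ 0.01625914 -0.00010185] slope [-0.01998091  0.00022302]
mate 0.0
bomb 0.143
```

```bash
python3 - <<'E'
from h import *
s=camera("side")["img"][:,:,::-1]
for im in(cv2.imread("pics/side0.png"),s):
    h=cv2.cvtColor(np.ascontiguousarray(im[295:330,235:345]),cv2.COLOR_BGR2HSV);m=(h[:,:,0]<12)&(h[:,:,1]>110)
    v,u=np.nonzero(m);print(len(u),u.min(),u.max(),u.mean().round(1),v.mean().round(1),im[295:330,235:345].mean().round(1))
print(hand_in())
E
```

```text
375 13 95 61.4 18.0 139.8
347 13 94 58.1 17.9 144.9
the job is handed in; nothing more can be done
None
```

The lid is shut against its stop, the knob's pointer is on the long zero mark (within about 0.02 rad), and the job is handed in; the dish, spoon, mate and bombilla look undisturbed in the camera images.

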